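Put the washed cutlery away

TASK

Put the washed fork, knife, tablespoon and teaspoon from the draining mat away in the cutlery tray, each lying flat and lengthwise inside the bin that already holds one of its kind. Leave the serving spoon and the carving fork where they lie on the mat: they do not belong in the tray.

Things in the scene. Friction and masses are not known exactly. Their poses are not given: they have to be found in the camera images.
- fork: the loose table fork, plain steel, 200 mm long, with a four-tined head 26 mm wide, on the draining mat (4 mm thick), 40 mm clear of its neighbours' handles. At the origin its handle is 10 mm wide, underside 8 mm, top 12 mm above the mat. Origin: on the handle near the balance point, level with the mat's top; x along it to the head, whose tip is 92 mm ahead (it may point either way); z up
- knife: the loose table knife, plain steel, 215 mm long, with a plain rounded blade 20 mm wide and a flat handle 16 mm wide and 8 mm thick, on the draining mat (4 mm thick), 40 mm clear of its neighbours' handles. It lies flat. Origin: on the handle near the balance point, level with the mat's top; x along it to the head, whose tip is 135 mm ahead (it may point either way); z up
- spoon: the loose tablespoon, plain steel, 200 mm long, with an oval bowl 43 mm wide, on the draining mat (4 mm thick), 40 mm clear of its neighbours' handles. At the origin its handle is 9.5 mm wide, underside 11 mm, top 15 mm above the mat. Origin: on the handle near the balance point, level with the mat's top; x along it to the head, whose tip is 85 mm ahead (it may point either way); z up
- teaspoon: the loose teaspoon, plain steel, 140 mm long, with an oval bowl 31 mm wide, on the draining mat (4 mm thick), 40 mm clear of its neighbours' handles. At the origin its handle is 9 mm wide, underside 9 mm, top 13 mm above the mat. Origin: on the handle near the balance point, level with the mat's top; x along it to the head, whose tip is 60 mm ahead (it may point either way); z up
- fork_bin: the table fork bin: open mint plastic, 250 mm long (x), 76 wide (y), 42 high, walls and floor 2.5, one of four alike side by side in the wooden tray; known by the table fork already in it, 21 mm off its middle towards -y, head to +x, up to 16 mm above the floor. Both are fixed. Origin: centre of its underside, 8 mm above the table
- knife_bin: the table knife bin: open mint plastic, 250 mm long (x), 76 wide (y), 42 high, walls and floor 2.5, one of four alike side by side in the wooden tray; known by the table knife already in it, 25 mm off its middle towards -y, head to +x, up to 16 mm above the floor. Both are fixed. Origin: centre of its underside, 8 mm above the table
- spoon_bin: the tablespoon bin: open mint plastic, 250 mm long (x), 76 wide (y), 42 high, walls and floor 2.5, one of four alike side by side in the wooden tray; known by the tablespoon already in it, 13.5 mm off its middle towards -y, head to +x, up to 16 mm above the floor. Both are fixed. Origin: centre of its underside, 8 mm above the table
- teaspoon_bin: the teaspoon bin: open mint plastic, 250 mm long (x), 76 wide (y), 42 high, walls and floor 2.5, one of four alike side by side in the wooden tray; known by the teaspoon already in it, 19.5 mm off its middle towards -y, head to +x, up to 16 mm above the floor. Both are fixed. Origin: centre of its underside, 8 mm above the table
- serving_spoon: the serving spoon: like the tablespoon but bigger, 245 mm long, bowl 60 mm wide, plain steel, on the mat among the rest; does not belong in the tray. Origin: on the handle near the balance point, level with the mat's top; x to the head, whose tip is 102 mm ahead
- carving_fork: the carving fork: 250 mm long with two long tines, head 24 mm wide, plain steel, on the mat among the rest; does not belong in the tray. Origin: on the handle near the balance point, level with the mat's top; x to the head, whose tip is 115 mm ahead
Not all that is in view belongs to the job. What is shaped like the fork but yellow is not meant.

How it is judged:
By the outcome, as a careful person would: the job done as asked, in the order asked, and still so for the second after the job is handed in, with the robot touching nothing.
It also fails if it takes over 104 s, if anything falls off the work surface, if the arm or the gripper's body presses on something with over 40 N, if the wrist force passes 120 N, or if a joint passes its speed limit or range.

ROBOT

A 7-joint arm with a two-finger parallel gripper is mounted at the origin on the work surface. World frame = base frame: x ahead of the robot, y to its left, z up, the work surface at z = 0. Lengths are in m, angles in rad, forces in N, time in s.
With the tool pointing down it reaches from about 0.4 to 0.875 m from the base axis. Payload 19.3 kg.
Tool frame: the origin (TCP) lies on the centre line of the jaws, within the pads' length; the fingertips stand 14 mm ahead of it and the grasp point (between the pads) lies 5 mm behind it (bot.tip_extent is the distance from the TCP to the fingertips, in m); z points along the fingers, y is the line along which they close (so a half turn about z gives the same grasp; the last joint's range is limited). The gripper opens to 85 mm and grips with 20 to 120 N. Pads are 22 mm wide; open, the fingers measure 114 mm over their backs; the gripper's body (76 mm by 85 mm) begins 54 mm behind the grasp point. The pads swing forward as they close: fully open they stand 13 mm farther back than shut.
Start: joints at [-1.357, 0.521, -0.036, 1.599, 0.021, 1.021, -0.113], TCP at [0.175, 0.6, 0.245] pointing down, gripper open.
Joint ranges: [-2.91, 2.91], [-0.3, 2.13], [-1.5, 1.42], [0.17, 2.43], [-1.26, 4.41], [0.16, 1.93], [-2.52, 2.52]. Speed limits (rad/s): [1.89, 1.89, 2.39, 2.39, 3.01, 3.01, 3.01].

INTERFACE

Orientations are given as [roll, pitch, yaw] about the fixed x, y, z axes, in that order (R = Rz(yaw) Ry(pitch) Rx(roll)).
In Python, from workcell import monitor, grab_frame, camera_model, bot gives the robot as it stands.
- The arm moves only by the tool move_arm, never from a script. Its argument "moves" is a list of rows, each a list of 4 numbers: the shift along the world's x, y, z in mm, then the turn about the world's z in rad. A call has 1 to 12 rows; each row is the pose to reach, as a shift and turn from the pose commanded when the call began; what a row does not reach only later rows make up. A row lasts 1/8 s, in which the tool goes at most 62.5 mm and 10.7 degrees, less where a joint would pass 70% of its speed; a pose out of reach is approached as far as the arm can. A call with a gripper value outside its range is refused whole. "gripper" is the opening, from 0 (shut) to 1 (fully open), set as the call begins (left out, the last holds). The fingers move at their own pace and stop on an object; "newtons" is the grip in N (left out, the last holds). Time passes only in rows, so rows that repeat a pose let the fingers close. It gives the time, the measured TCP pose, the force, the opening and the grip force at its end, in the units of the state.
- monitor.observe(): the state, without advancing time (a new reading comes with each control period).
- grab_frame(name): name is "scene" or "side" or "wrist"; returns the picture (384x512x3 uint8, blue, green, red); there is no depth.
- camera_model(name): a dict with "vfov" (degrees; the focal length in pixels is half the picture's height over the tangent of half this angle, whatever the lens; pixels are square), "cx", "cy" (the principal point, pixels), "k1" (the pictures are not rectified: a ray, as slopes to the right and down, at radius r is drawn at 1 + k1 r^2 times it, then the intrinsics apply), "R" (3x3) and "t" (3): a world point X has camera coordinates R X + t; the wrist camera has in their place "T_tool_cam" (4x4, takes a point from camera to tool coordinates, whose origin is the TCP and whose axes are the flange's). Camera axes: x right, y down, z forward; pixel columns grow to the right and rows downward; lengths in m; the calibration is good to about 2 mm. A picture is of the moment at which its call begins: read the wrist's pose just before it. camera_model takes no time and is no camera call.
- bot.job_done(): hands the job in; it is judged then, once.
The state is a dict: "clock": time; "qpos": joint angles; "qd": joint speeds; "joint_efforts": joint torques, N m; "position": TCP position; "tool_rot": TCP orientation; "force": force on the tool from outside, world axes, zero at the start; "moment": the same for the moment, N m; "grip_width": finger opening in m; "finger_force": force on a finger pad.
Only numpy, scipy, OpenCV 4.12 (cv2) and the standard library are available. Lean on these libraries where they do the work, as an engineer would, in place of code of your own. Each camera call takes 0.05 s, during which the arm holds its last target. There are 200 camera calls.

## Working session

There is one attempt and no reset: what is moved stays moved. The work goes in short steps, Python scripts to look and compute and a tool call to move; the robot and the scene stay as the last step left them, time stands still between calls to the robot, and variables do not carry over. Pictures are saved under pics/ and viewed, at most 14 in all, crops included, and the job is handed in when it is done.

Besides the shell and the picture viewer there is one more tool, called as name([rows], argument=value, ...), one row to a line, values as JSON. move_arm: Moves the arm, as the interface text tells. Its arguments: {"type":"object","properties":{"moves":{"type":"array","items":{"type":"array","items":{"type":"number"}}},"gripper":{"type":"number"},"newtons":{"type":"number"}},"required":["moves"]}

```bash
ls; mkdir -p pics
python3 - <<'E'
from workcell import monitor, grab_frame, camera_model, bot
import cv2
for n in ["scene","side"]:
    cv2.imwrite(f"pics/{n}0.png",cv2.resize(grab_frame(n),(800,600),interpolation=cv2.INTER_CUBIC))
    print(n,camera_model(n))
cv2.imwrite("pics/wrist0.png",grab_frame("wrist"))
print(camera_model("wrist"));print(monitor.observe(), bot.tip_extent)
E
```

```text
pics
scene {'vfov': 46.4447397477536, 'cx': 262.0006418942545, 'cy': 191.29250183734328, 'k1': 0.008091603450857035, 'R': array([[-0.84159593,  0.54009042,  0.00431638],
       [ 0.42305155,  0.66414626, -0.61639041],
       [-0.33577326, -0.51692561, -0.78742888]]), 't': array([ 0.34796152, -0.13403989,  1.45112146])}
side {'vfov': 54.047861175624284, 'cx': 251.82093708246393, 'cy': 194.5699707291245, 'k1': -0.10866275920176684, 'R': array([[ 0.79681901, -0.60395694,  0.01776183],
       [-0.40604819, -0.55701789, -0.72446942],
       [ 0.44744199,  0.57005884, -0.68907807]]), 't': array([-0.35980618,  0.19191461,  0.87092522])}
{'vfov': 58.31413211488045, 'cx': 253.7894926429923, 'cy': 193.83291801309875, 'k1': 0.03564618211733415, 'T_tool_cam': array([[-1.15703100e-03, -9.46591961e-01, -3.22431886e-01,
         8.30514092e-02],
       [ 9.99999330e-01, -1.08809205e-03, -3.94039958e-04,
         1.05256068e-03],
       [ 2.21594861e-05, -3.22432126e-01,  9.46592586e-01,
        -1.29542554e-01],
       [ 0.00000000e+00,  0.00000000e+00,  0.00000000e+00,
         1.00000000e+00]])}
{'clock': 0.15, 'qpos': array([-1.3571998 ,  0.52185627, -0.03632295,  1.59983615,  0.02121743,
        1.02105402, -0.11278709]), 'qd': array([ 0.00051211, -0.00219325,  0.00090102, -0.00118467,  0.00184844,
       -0.00162225,  0.00089807]), 'joint_efforts': array([ 2.68230287e-03, -9.27385640e+01,  1.98133193e+00, -3.70053864e+01,
        1.80796342e-02,  6.23282336e-03, -1.19806245e-06]), 'position': array([0.17497507, 0.59979212, 0.24488562]), 'tool_rot': array([-3.14082704e+00,  6.52871066e-05,  2.85780123e+00]), 'force': array([-0.57334409, -0.69263911, -0.77891564]), 'moment': array([0.00122918, 0.08386395, 0.01293599]), 'finger_force': 0.0, 'grip_width': 0.08541143536054004} 0.014
```

View pics/scene0.png

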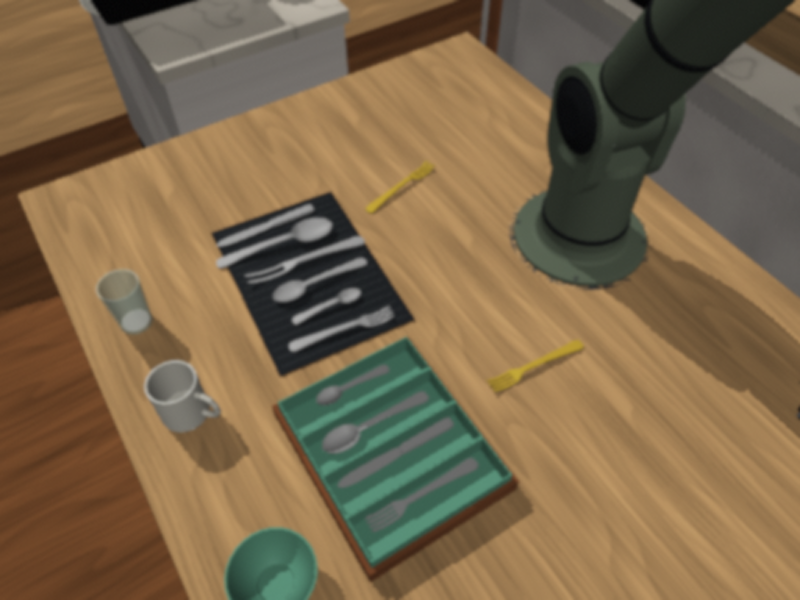

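View pics/side0.png

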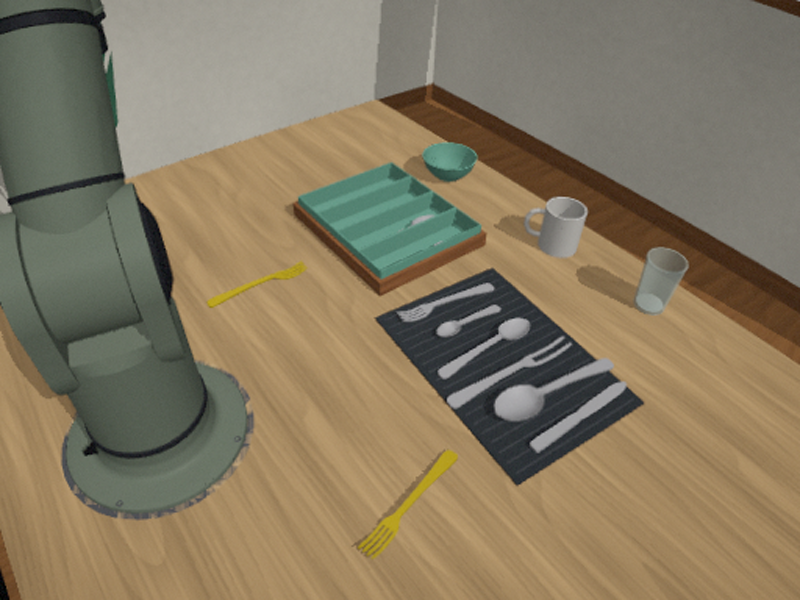

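Scene (800x600 px) shows the mat, top to bottom: knife (218,242)-(313,209), serving spoon, carving fork, tablespoon (head 275,293; tail 366,262), teaspoon (head 360,293; tail 293,321) and fork (head 393,312; tail 290,346). The bins run teaspoon, spoon, knife, fork, going away from the mat. The side view agrees.

```bash
cat > h.py <<'E'
import numpy as np, cv2
from workcell import monitor, grab_frame, camera_model, bot
from scipy.spatial.transform import Rotation as Ro
def cam(n):
    m=camera_model(n)
    if n=="wrist":
        s=monitor.observe(); T=np.eye(4); T[:3,:3]=Ro.from_euler('xyz',s['tool_rot']).as_matrix(); T[:3,3]=s['position']
        W=np.linalg.inv(T@m['T_tool_cam']); m['R'],m['t']=W[:3,:3],W[:3,3]
    m['f']=192/np.tan(np.radians(m['vfov']/2)); return m
def proj(m,X):
    c=np.asarray(X)@m['R'].T+m['t']; s=c[...,:2]/c[...,2:]
    s=s*(1+m['k1']*(s**2).sum(-1,keepdims=True)); return s*m['f']+[m['cx'],m['cy']]
def ray(m,p,z):
    s=(np.asarray(p,float)-[m['cx'],m['cy']])/m['f']; u=s.copy()
    for _ in range(20): u=s/(1+m['k1']*(u**2).sum())
    d=m['R'].T@np.r_[u,1]; o=-m['R'].T@m['t']; return o+d*(z-o[2])/d[2]
def ortho(n,x0,x1,y0,y1,z,ppm=1,img=None,m=None):
    "top view: column = (y1-y)*ppm mm (left = +y), row = (x1-x)*ppm"
    m=m or cam(n); img=grab_frame(n) if img is None else img
    ys=y1-np.arange(int((y1-y0)*1000*ppm))/1000/ppm; xs=x1-np.arange(int((x1-x0)*1000*ppm))/1000/ppm
    Y,X=np.meshgrid(ys,xs); p=proj(m,np.stack([X,Y,np.full_like(X,z)],-1)).astype(np.float32)
    return cv2.remap(img,p[...,0],p[...,1],cv2.INTER_CUBIC)
E
python3 - <<'E'
from h import *
P={'scene':dict(knife=[(218,242),(313,209)],spoon=[(275,293),(366,262)],tea=[(360,293),(293,321)],fork=[(393,312),(290,346)],mat=[(213,234),(332,194),(412,319),(284,372)],tray=[(275,407),(408,340),(516,482),(373,573)]),
'side':dict(knife=[(622,386),(533,448)],spoon=[(529,325),(441,374)],tea=[(438,330),(499,309)],fork=[(400,317),(493,288)],mat=[(642,402),(518,482),(376,319),(492,269)],tray=[(485,238),(380,292),(294,205),(392,164)])}
for n in P:
    m=cam(n)
    for k,v in P[n].items():
        z={'mat':.004,'tray':.05}.get(k,.012)
        print(n,k,[tuple(np.round(ray(m,np.array(p)*.64,z)[:2]*1000).astype(int)) for p in v])
E
```

```text
scene knife [(np.int64(638), np.int64(-367)), (np.int64(432), np.int64(-348))]
scene spoon [(np.int64(599), np.int64(-186)), (np.int64(413), np.int64(-160))]
scene tea [(np.int64(462), np.int64(-99)), (np.int64(600), np.int64(-108))]
scene fork [(np.int64(433), np.int64(-26)), (np.int64(630), np.int64(-61))]
scene mat [(np.int64(637), np.int64(-401)), (np.int64(373), np.int64(-374)), (np.int64(409), np.int64(2)), (np.int64(663), np.int64(-22))]
scene tray [(np.int64(713), np.int64(60)), (np.int64(458), np.int64(65)), (np.int64(461), np.int64(374)), (np.int64(713), np.int64(372))]
side knife [(np.int64(634), np.int64(-372)), (np.int64(432), np.int64(-364))]
side spoon [(np.int64(612), np.int64(-184)), (np.int64(414), np.int64(-176))]
side tea [(np.int64(474), np.int64(-98)), (np.int64(598), np.int64(-123))]
side fork [(np.int64(440), np.int64(-33)), (np.int64(629), np.int64(-75))]
side mat [(np.int64(641), np.int64(-410)), (np.int64(378), np.int64(-387)), (np.int64(408), np.int64(-6)), (np.int64(674), np.int64(-28))]
side tray [(np.int64(686), np.int64(13)), (np.int64(426), np.int64(7)), (np.int64(440), np.int64(330)), (np.int64(707), np.int64(344))]
```

move_arm([
  [325,-380,55,0.28],
  [325,-380,55,0.28],
  [325,-380,55,0.28],
  [325,-380,55,0.28],
  [325,-380,55,0.28],
  [325,-380,55,0.28],
  [325,-380,55,0.28],
  [325,-380,55,0.28],
  [325,-380,55,0.28],
  [325,-380,55,0.28],
  [325,-380,55,0.28],
  [325,-380,55,0.28],
])

```text
clock: 1.65
position: [0.4994, 0.2209, 0.3002]
tool_rot: [3.142, -0.0, 3.139]
force: [0.9, -0.7, 0.7]
grip_width: 0.0852
finger_force: 0.0
```

Run:
```python
from h import *
m=cam("wrist");im=grab_frame("wrist");np.save("w1.npy",im);s=monitor.observe();print(s['position'],s['tool_rot'],s['qpos'])
cv2.imwrite("pics/tray.png",ortho("wrist",.40,.75,-.02,.40,.0185,1.4,im,m))
import pickle;pickle.dump(m,open("w1.pkl","wb"))
```

```text
[0.49955383 0.2207367  0.30026052] [ 3.14159026e+00 -1.52750113e-04  3.13921087e+00] [-0.55902597  0.33883683  0.04520552  1.74496011 -0.01732509  1.05831163
  1.06052488]
```

View pics/tray.png

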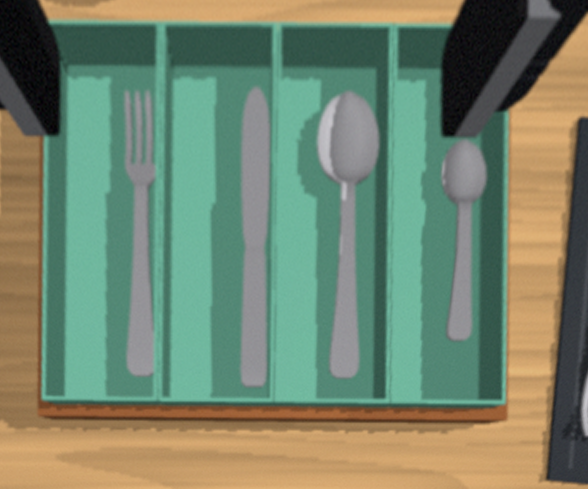

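move_arm([
  [-20,-410,0,0],
  [-20,-410,0,0],
  [-20,-410,0,0],
  [-20,-410,0,0],
  [-20,-410,0,0],
  [-20,-410,0,0],
  [-20,-410,0,0],
  [-20,-410,0,0],
  [-20,-410,0,0],
  [-20,-410,0,0],
])

```text
clock: 2.95
position: [0.4803, -0.1887, 0.3003]
tool_rot: [3.141, 0.0, 3.14]
force: [0.5, 0.0, -0.1]
grip_width: 0.0853
finger_force: 0.0
```

Run:
```python
from h import *
m=cam("wrist");im=grab_frame("wrist");np.save("w2.npy",im);s=monitor.observe();print(s['clock'],s['position'],s['tool_rot'],s['qpos'])
cv2.imwrite("pics/mat.png",ortho("wrist",.36,.69,-.43,.03,.014,1.7,im,m))
import pickle;pickle.dump(m,open("w2.pkl","wb"))
```

```text
3.0 [ 0.48030555 -0.18888486  0.30033567] [3.14136576e+00 9.83472748e-05 3.13956117e+00] [ 0.06574199  0.29334691  0.24561829  1.82595275 -0.0822899   1.03208814
  1.91230985]
```

View pics/mat.png

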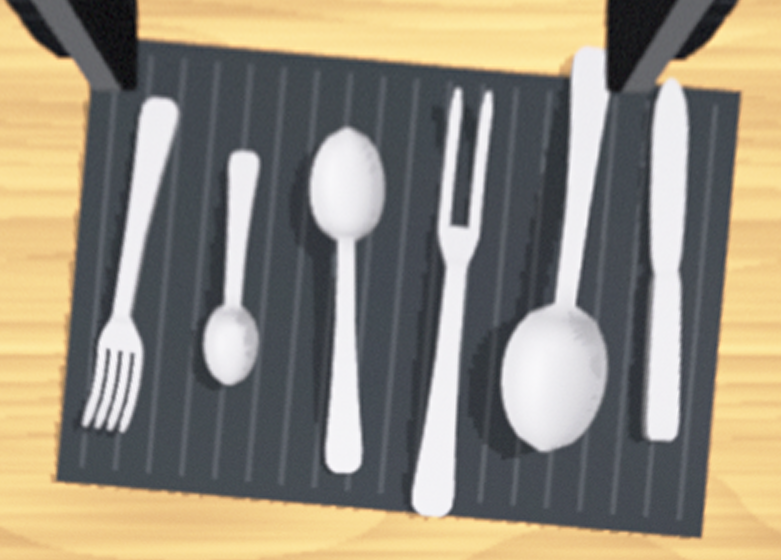

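The tray view shows the bins square to the axes, fork bin on the left and teaspoon bin on the right. The rim spans about x 0.459-0.710 and y 0.051-0.358, so bin centres are x 0.585 and y 0.320/0.243/0.166/0.089, which agrees with the known offsets of the pieces in them. The mat view shows all six pieces clearly: fork head at (112,380), teaspoon head at (230,345), tablespoon head at (347,185) and knife blade at (671,150). Next I'll fit the axes.

Run:
```python
from h import *
import pickle
im=np.load("w2.npy");m=pickle.load(open("w2.pkl","rb"))
# name: seed (col,row in mat.png), z of handle mid, head sign in world x, tip distance, length
D=dict(fork=((140,230),.014,-1,.092,.200),tea=((237,230),.015,-1,.060,.140),spoon=((346,330),.017,1,.085,.200),knife=((665,350),.010,1,.135,.215))
k=3
for n,(sd,z,h,tip,L) in D.items():
    o=ortho("wrist",.36,.69,-.43,.03,z,k,im,m)
    b=(o.min(2)>125).astype(np.uint8)
    _,lab,st,_=cv2.connectedComponentsWithStats(b)
    c,r=int(sd[0]*k/1.7),int(sd[1]*k/1.7); l=lab[r,c]; rr,cc=np.nonzero(lab==l)
    P=np.c_[.69-rr/1000/k,.03-cc/1000/k]
    x,y,w,hh,a=st[l]
    ends=(.69-y/1000/k,.69-(y+hh)/1000/k)
    # centre line: mid column per row over handle section around origin
    ang=0
    cu=np.array([[p,P[abs(P[:,0]-p)<.0005][:,1].mean(),np.ptp(P[abs(P[:,0]-p)<.0005][:,1])] for p in np.arange(ends[1]+.004,ends[0]-.003,.004)])
    a_,b_=np.polyfit(cu[:,0],cu[:,1],1); th=np.arctan(a_)
    tx=(ends[0] if h>0 else ends[1]); ox=tx-h*tip*np.cos(th)
    s=abs(cu[:,0]-ox)<.03; f=np.polyfit(cu[s,0],cu[s,1],1)
    print(n,'len',(ends[0]-ends[1])/np.cos(th),'ang',th,np.arctan(f[0]),'origin',ox,np.polyval(f,ox),a_*ox+b_,'w mm',np.interp(ox,cu[:,0],cu[:,2])*1e3)
```

```text
fork len 0.20027073059695122 ang -0.16143726364563635 -0.17325476452283076 origin 0.5264704165662546 -0.04501649967843599 -0.04644105077096479 w mm 12.333333333333336
tea len 0.13900448052071349 ang -0.0697312288876546 -0.07532009028469666 origin 0.5231875191036992 -0.10750385616542159 -0.10797654926084402 w mm 10.999999999999982
spoon len 0.20301554421923043 ang -0.01237478264207987 -0.015496684102286296 origin 0.5293398414982113 -0.1733470035204327 -0.17334761611873997 w mm 11.00000000000001
knife len 0.3323306586151294 ang -0.12670296758631538 0.19849061860411127 origin 0.5560821719384577 -0.21214138526261378 -0.22277343316612347 w mm 459.33333333333337
```

move_arm([
  [46,144,-100,-0.17],
  [46,144,-200,-0.17],
  [46,144,-220,-0.17],
  [46,144,-220,-0.17],
  [46,144,-220,-0.17],
  [46,144,-220,-0.17],
  [46,144,-220,-0.17],
  [46,144,-220,-0.17],
], gripper=0.4, newtons=50)

```text
clock: 4.0
position: [0.5266, -0.0465, 0.0816]
tool_rot: [3.141, 0.002, 2.967]
force: [0.4, -0.2, 0.3]
grip_width: 0.0342
finger_force: 0.0
```

```bash
cat > v.py <<'E'
from h import *; import sys
s=monitor.observe(); print(s['clock'],s['position'],s['tool_rot'],s['grip_width'],s['qpos'][6])
x,y=s['position'][:2]; z=float(sys.argv[2])
o=ortho("wrist",x-.12,x+.13,y-.12,y+.12,z,2)
cv2.drawMarker(o,(240,260),(0,0,255),0,12); cv2.imwrite("pics/%s.png"%sys.argv[1],o)
E
python3 v.py hf .014
```

```text
4.0 [ 0.52655597 -0.04654894  0.08156946] [3.14134141e+00 1.97288446e-03 2.96709949e+00] 0.03423443740777886 1.537687751415879
```

View pics/hf.png

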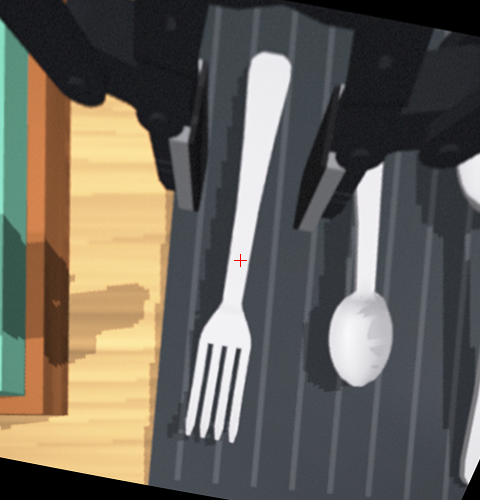

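The fork handle runs under the grasp marker, about 1 mm off, with the head tip 91 mm below it, as it should be. Descending and gripping.

move_arm([
  [0,1,-40,0],
  [0,1,-55,0],
  [0,1,-60,0],
  [0,1,-60,0],
  [0,1,-60,0],
])

```text
clock: 4.68
position: [0.5265, -0.0451, 0.0211]
tool_rot: [3.141, 0.001, 2.968]
force: [0.1, 0.7, 0.6]
grip_width: 0.0342
finger_force: 0.0
```

move_arm([
  [0,0,0,0],
  [0,0,0,0],
  [0,0,0,0],
  [0,0,0,0],
], gripper=0)

```text
clock: 5.18
position: [0.5263, -0.045, 0.0208]
tool_rot: [3.141, 0.001, 2.968]
force: [-1.1, -0.6, 7.9]
grip_width: 0.0079
finger_force: 48.9
```

move_arm([
  [0,0,40,0],
  [0,0,90,0.05],
  [51,376,100,0.17],
  [51,376,100,0.17],
  [51,376,100,0.17],
  [51,376,100,0.17],
  [51,376,100,0.17],
  [51,376,100,0.17],
  [51,376,100,0.17],
  [51,376,100,0.17],
  [51,376,100,0.17],
  [51,376,100,0.17],
])

```text
clock: 6.68
position: [0.5774, 0.3297, 0.1206]
tool_rot: [-3.141, 0.0, 3.136]
force: [0.7, 0.4, -1.4]
grip_width: 0.0075
finger_force: 49.2
```

```bash
python3 v.py bf .10
```

```text
6.675 [0.57736597 0.32973374 0.1205559 ] [-3.14139422e+00  1.60809867e-04  3.13614716e+00] 0.007492427953707065 1.0802718857594673
```

View pics/bf.png

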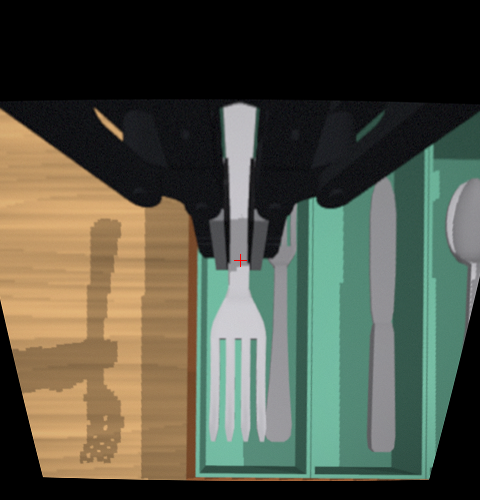

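The fork is held straight over the fork bin, clear of the fixed fork on its right. Lowering to just above the floor, opening slightly and rising.

move_arm([
  [0,0,-45,0],
  [0,0,-75,0],
  [0,0,-91,0],
  [0,0,-91,0],
  [0,0,-91,0],
])

```text
clock: 7.35
position: [0.5775, 0.331, 0.0299]
tool_rot: [3.141, 0.001, 3.137]
force: [-0.4, 0.6, -1.4]
grip_width: 0.0074
finger_force: 49.2
```

move_arm([
  [0,0,0,0],
  [0,0,0,0],
  [0,0,0,0],
  [0,0,15,0],
  [0,0,35,0],
  [0,0,90,0],
  [0,0,90,0],
  [0,0,90,0],
], gripper=0.18)

```text
clock: 8.35
position: [0.5772, 0.3312, 0.1204]
tool_rot: [3.141, 0.001, 3.138]
force: [-0.3, 0.2, -0.7]
grip_width: 0.0156
finger_force: 0.0
```

```bash
python3 v.py rf .02
```

```text
8.35 [0.57715211 0.33116353 0.12043154] [3.14072711e+00 1.02070633e-03 3.13777117e+00] 0.015553846116914216 1.0809028550541064
```

View pics/rf.png

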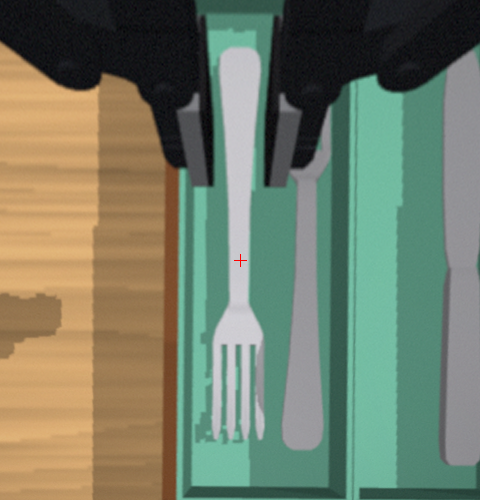

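The fork lies flat in its bin beside the fixed one. Next is the knife.

move_arm([
  [-69,-692,20,-0.03],
  [-69,-692,20,-0.03],
  [-69,-692,20,-0.03],
  [-69,-692,20,-0.03],
  [-69,-692,20,-0.03],
  [-69,-692,20,-0.03],
  [-69,-692,20,-0.03],
  [-69,-692,20,-0.03],
  [-69,-692,20,-0.03],
  [-69,-692,20,-0.03],
  [-69,-692,20,-0.03],
  [-69,-692,20,-0.03],
], gripper=0.32)

```text
clock: 9.9
position: [0.5056, -0.3658, 0.1386]
tool_rot: [-3.14, -0.002, 3.102]
force: [-1.2, 0.5, -0.7]
grip_width: 0.0274
finger_force: 0.0
```

move_arm([
  [0,0,-30,0],
  [0,0,-50,0],
  [0,0,-50,0],
  [0,0,-50,0],
])

```text
clock: 10.4
position: [0.5084, -0.3609, 0.0898]
tool_rot: [-3.141, 0.0, 3.108]
force: [-0.3, 0.0, 0.6]
grip_width: 0.0277
finger_force: 0.0
```

```bash
python3 v.py hk .010
```

```text
10.4 [ 0.50838858 -0.36088712  0.08984137] [-3.14138319e+00  3.15578867e-04  3.10815049e+00] 0.027654409814984522 2.1742211016892954
```

View pics/hk.png

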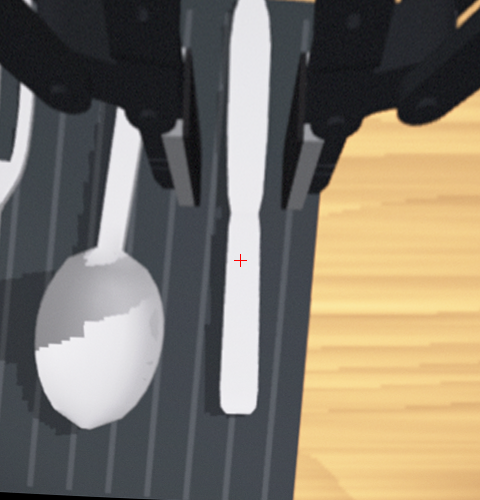

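The knife handle centre is about 1.5 mm towards -y of the marker, with the tail at row 413, and the serving spoon bowl is clear of the fingers.

move_arm([
  [2,-1.5,-45,0],
  [2,-1.5,-63,0],
  [2,-1.5,-69,0],
  [2,-1.5,-69,0],
  [2,-1.5,-69,0],
])

```text
clock: 11.08
position: [0.5105, -0.3629, 0.0214]
tool_rot: [-3.141, 0.001, 3.108]
force: [0.2, -0.9, 0.6]
grip_width: 0.0274
finger_force: 0.0
```

move_arm([
  [0,0,0,0],
  [0,0,0,0],
  [0,0,0,0],
  [0,0,0,0],
], gripper=0)

```text
clock: 11.58
position: [0.5105, -0.3628, 0.0214]
tool_rot: [-3.141, 0.001, 3.108]
force: [-1.2, 1.8, 9.1]
grip_width: 0.0138
finger_force: 48.8
```

move_arm([
  [0,0,40,0],
  [0,0,90,0],
  [49,613,110,0.033],
  [49,613,110,0.033],
  [49,613,110,0.033],
  [49,613,110,0.033],
  [49,613,110,0.033],
  [49,613,110,0.033],
  [49,613,110,0.033],
  [49,613,110,0.033],
  [49,613,110,0.033],
  [49,613,110,0.033],
])

```text
clock: 13.08
position: [0.5588, 0.2533, 0.131]
tool_rot: [3.141, 0.001, -3.141]
force: [1.1, -0.8, -0.5]
grip_width: 0.0138
finger_force: 49.3
```

move_arm([
  [0,0,0,0],
  [0,0,0,0],
  [0,0,0,0],
  [0,0,0,0],
  [0,0,0,0],
])

```text
clock: 13.7
position: [0.5592, 0.25, 0.1304]
tool_rot: [3.142, 0.0, 3.14]
force: [0.2, -0.2, -1.2]
grip_width: 0.014
finger_force: 49.3
```

```bash
python3 v.py bk .10
```

```text
13.7 [0.55916441 0.24999352 0.1304016 ] [3.14158194e+00 7.91437980e-05 3.13998900e+00] 0.013988845957445673 1.1871203963246428
```

View pics/bk.png

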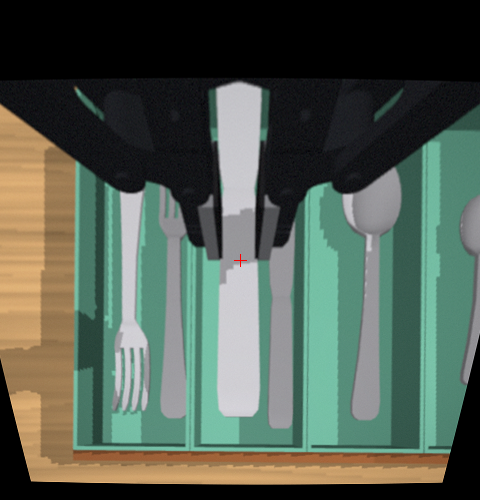

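The knife is held straight over the knife bin. Lowering and releasing.

move_arm([
  [0,0,-45,0],
  [0,0,-85,0],
  [0,0,-101,0],
  [0,0,-101,0],
  [0,0,-101,0],
])

```text
clock: 14.38
position: [0.5596, 0.2506, 0.0301]
tool_rot: [3.141, 0.001, 3.141]
force: [-0.2, 1.1, -0.2]
grip_width: 0.0138
finger_force: 53.9
```

move_arm([
  [0,0,0,0],
  [0,0,0,0],
  [0,0,0,0],
  [0,0,15,0],
  [0,0,35,0],
  [0,0,90,0],
  [0,0,90,0],
], gripper=0.24)

```text
clock: 15.25
position: [0.5611, 0.2513, 0.1246]
tool_rot: [3.138, 0.006, 3.14]
force: [-0.0, 0.6, 0.5]
grip_width: 0.0204
finger_force: 0.0
```

move_arm([
  [-30,-424,30,-0.014],
  [-30,-424,30,-0.014],
  [-30,-424,30,-0.014],
  [-30,-424,30,-0.014],
  [-30,-424,30,-0.014],
  [-30,-424,30,-0.014],
  [-30,-424,30,-0.014],
  [-30,-424,-20,-0.014],
  [-30,-424,-30,-0.014],
  [-30,-424,-30,-0.014],
  [-30,-424,-30,-0.014],
], gripper=0.4)

```text
clock: 16.62
position: [0.5298, -0.1731, 0.0907]
tool_rot: [-3.141, 0.002, 3.128]
force: [-0.4, -0.1, 0.2]
grip_width: 0.0338
finger_force: 0.0
```

```bash
python3 v.py hs .017
```

```text
16.625 [ 0.52984352 -0.17310221  0.09073127] [-3.14132683e+00  1.60872448e-03  3.12771691e+00] 0.03379676605417834 1.908324478283157
```

View pics/hs.png

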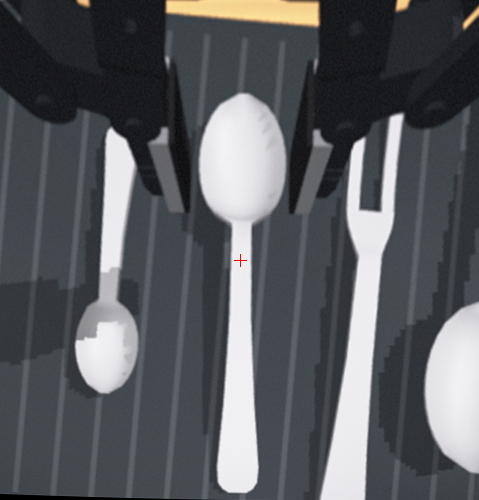

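The tablespoon handle runs through the marker, its bowl starting about 19 mm ahead of it and both neighbours clear. Gripping.

move_arm([
  [0,0,-45,0],
  [0,0,-60,0],
  [0,0,-66,0],
  [0,0,-66,0],
  [0,0,-66,0],
])

```text
clock: 17.3
position: [0.5296, -0.1737, 0.0243]
tool_rot: [-3.141, 0.001, 3.127]
force: [-0.1, -0.3, 0.7]
grip_width: 0.0339
finger_force: 0.0
```

move_arm([
  [0,0,0,0],
  [0,0,0,0],
  [0,0,0,0],
  [0,0,0,0],
], gripper=0)

```text
clock: 17.8
position: [0.5293, -0.1736, 0.0239]
tool_rot: [-3.142, 0.001, 3.127]
force: [-0.6, 1.0, 8.6]
grip_width: 0.0077
finger_force: 48.9
```

move_arm([
  [0,0,40,0],
  [0,0,90,0],
  [20,40,117,-0.18],
  [25,80,117,-0.36],
  [30,120,117,-0.54],
  [35,160,117,-0.72],
  [40,200,117,-0.9],
  [45,240,117,-1.08],
  [50,280,117,-1.26],
  [56,320,117,-1.44],
  [56,352,117,-1.62],
  [56,352,117,-1.62],
])

```text
clock: 19.3
position: [0.5844, 0.1816, 0.1399]
tool_rot: [-3.141, -0.0, 1.509]
force: [0.1, 0.2, -0.5]
grip_width: 0.0076
finger_force: 49.2
```

move_arm([
  [0,0,0,-0.18],
  [0,0,0,-0.36],
  [0,0,0,-0.54],
  [0,0,0,-0.72],
  [0,0,0,-0.9],
  [0,0,0,-1.08],
  [0,0,0,-1.26],
  [0,0,0,-1.44],
  [0,0,0,-1.468],
  [0,0,0,-1.468],
  [0,0,0,-1.468],
])

```text
clock: 20.68
position: [0.5851, 0.1783, 0.1404]
tool_rot: [-3.141, -0.0, 0.041]
force: [0.5, -0.2, -0.9]
grip_width: 0.0078
finger_force: 49.2
```

```bash
python3 v.py bs .11
```

```text
20.675 [0.58505253 0.17827582 0.14042425] [-3.14118281e+00 -2.02328619e-05  4.12832282e-02] 0.007845523440646311 -1.1653718955484198
```

View pics/bs.png

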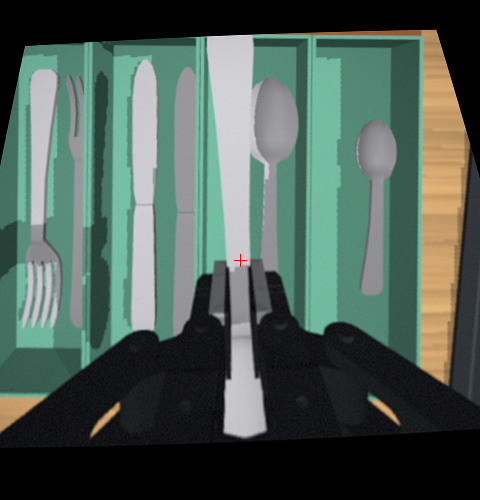

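The fork and knife lie well in their bins, and the spoon is held over its bin with its handle beside the fixed bowl. Lowering.

move_arm([
  [0,0,-50,0],
  [0,0,-85,0],
  [0,0,-98,0],
  [0,0,-104,0],
  [0,0,-107,0],
  [0,0,-107,0],
])

```text
clock: 21.48
position: [0.5854, 0.1789, 0.034]
tool_rot: [-3.141, -0.001, 0.039]
force: [0.1, 1.5, -0.3]
grip_width: 0.0078
finger_force: 49.2
```

move_arm([
  [0,0,0,0],
  [0,0,0,0],
  [0,0,0,0],
  [0,0,8,0],
  [0,0,20,0],
  [0,0,60,0],
  [0,0,110,0],
  [0,0,110,0],
  [0,0,110,0],
], gripper=0.14)

```text
clock: 22.6
position: [0.5849, 0.1787, 0.1436]
tool_rot: [-3.141, -0.0, 0.039]
force: [-0.0, 0.0, -0.2]
grip_width: 0.0118
finger_force: 0.0
```

```bash
python3 v.py rs .018
```

```text
22.6 [0.58488078 0.17868468 0.14361719] [-3.14105413e+00 -1.70859461e-04  3.89004982e-02] 0.01176221637635806 -1.1717019143874419
```

View pics/rs.png

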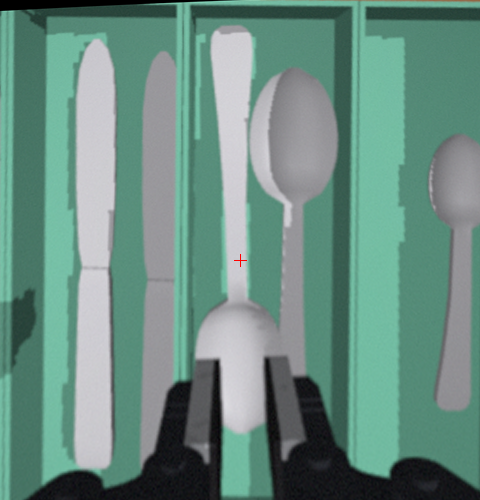

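The tablespoon lies level beside the fixed one, heads opposed, so the bowl and handle clear each other. Next is the teaspoon.

move_arm([
  [-62,-286,0,-0.112],
  [-62,-286,0,-0.112],
  [-62,-286,0,-0.112],
  [-62,-286,0,-0.112],
  [-62,-286,-20,-0.112],
  [-62,-286,-54,-0.112],
  [-62,-286,-54,-0.112],
  [-62,-286,-54,-0.112],
  [-62,-286,-54,-0.112],
], gripper=0.4)

```text
clock: 23.78
position: [0.5235, -0.1071, 0.0901]
tool_rot: [3.142, -0.001, -0.072]
force: [-0.4, -0.3, 0.8]
grip_width: 0.034
finger_force: 0.0
```

```bash
python3 v.py ht .015
```

```text
23.775 [ 0.52352326 -0.10707969  0.09014247] [ 3.14151690e+00 -9.48900925e-04 -7.21837439e-02] 0.034039826877657414 -0.6721263320866512
```

View pics/ht.png

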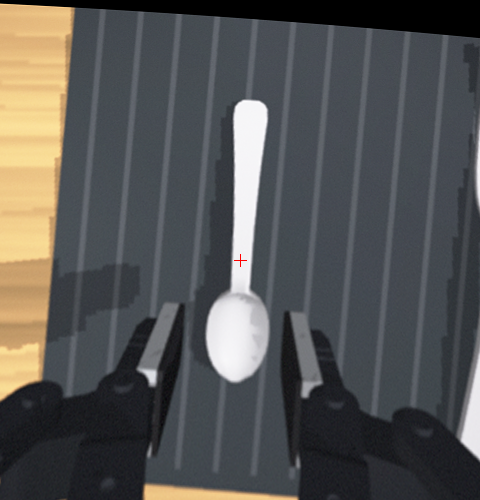

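The teaspoon handle is at the marker, its bowl starting about 15 mm behind it. Gripping 2 mm farther from the bowl.

move_arm([
  [2,-1,-45,0],
  [2,-1,-62,0],
  [2,-1,-68,0],
  [2,-1,-68,0],
  [2,-1,-68,0],
])

```text
clock: 24.45
position: [0.5255, -0.1086, 0.0222]
tool_rot: [3.142, -0.001, -0.073]
force: [-0.0, -0.2, 0.5]
grip_width: 0.0338
finger_force: 0.0
```

move_arm([
  [0,0,0,0],
  [0,0,0,0],
  [0,0,0,0],
  [0,0,0,0],
], gripper=0)

```text
clock: 24.95
position: [0.5253, -0.1086, 0.0217]
tool_rot: [-3.141, -0.001, -0.073]
force: [-0.3, 0.8, 6.8]
grip_width: 0.0069
finger_force: 49.0
```

move_arm([
  [0,0,40,0],
  [0,0,90,0],
  [52,208,110,0.073],
  [52,208,110,0.073],
  [52,208,110,0.073],
  [52,208,110,0.073],
  [52,208,110,0.073],
  [52,208,110,0.073],
  [52,208,110,0.073],
  [52,208,110,0.073],
])

```text
clock: 26.2
position: [0.577, 0.0987, 0.1314]
tool_rot: [-3.142, 0.0, -0.002]
force: [-0.1, 0.6, 0.9]
grip_width: 0.0071
finger_force: 49.2
```

move_arm([
  [0,0,-50,0],
  [0,0,-85,0],
  [0,0,-97,0],
  [0,0,-101,0],
  [0,0,-101,0],
  [0,0,-101,0],
])

```text
clock: 26.95
position: [0.5775, 0.0996, 0.0312]
tool_rot: [-3.141, -0.001, -0.0]
force: [0.0, 0.7, -0.5]
grip_width: 0.007
finger_force: 49.2
```

move_arm([
  [0,0,0,0],
  [0,0,0,0],
  [0,0,0,0],
  [0,0,8,0],
  [0,0,20,0],
  [0,0,60,0],
  [0,0,120,0],
  [-60,100,180,0],
  [-100,100,220,0],
  [-100,100,220,0],
  [-100,100,220,0],
  [-100,100,220,0],
], gripper=0.15)

```text
clock: 28.45
position: [0.4771, 0.1994, 0.2505]
tool_rot: [-3.141, -0.0, -0.0]
force: [0.3, -0.0, -0.4]
grip_width: 0.0126
finger_force: 0.0
```

Run:
```python
from h import *
a=ortho("wrist",.42,.74,.02,.38,.015,1.6); b=ortho("scene",.36,.69,-.43,.03,.014,.9)
c=np.zeros((max(a.shape[0],b.shape[0]),800,3),np.uint8); a=a[:,:]; b=cv2.resize(b,(224,int(b.shape[0]*224/b.shape[1])))
c[:a.shape[0],:a.shape[1]]=a; c[:b.shape[0],576:]=b
cv2.imwrite("pics/end.png",c)
```

```text
(no output)
```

View pics/end.png

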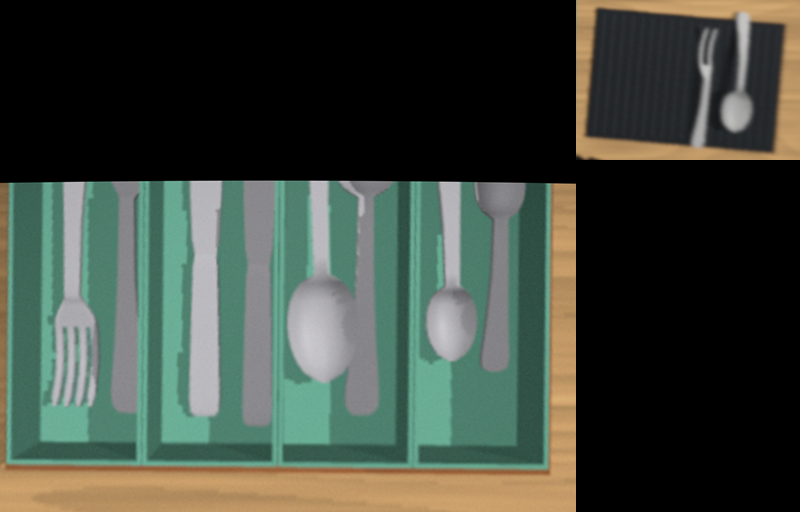

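All four loose pieces are in their bins. The serving spoon and carving fork lie untouched on the mat, and the arm is clear. Handing in.

```bash
python3 -c "
from workcell import bot
print(bot.job_done())"
```

```text
the job is handed in; nothing more can be done
None
```

The fork, knife, tablespoon and teaspoon each lie lengthwise in their own bins, flat as far as the last picture shows; the serving spoon and carving fork were left on the mat, and the job was handed in at about 28.5 s with no verdict shown.

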